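# Pop a sample vial from the dispenser and stop it with the other finger

### The arm

A 7-joint arm with a two-finger parallel gripper is mounted at the origin on a cart in front of the work surface, level with it; the furniture and walls round the work are solid. World frame = base frame: x ahead of the robot, y to its left, z up, the work surface at z = 0. Lengths are in m, angles in degrees, forces in N, time in s.
With the tool pointing down it reaches from about 0.425 to 0.875 m from the base axis. Payload 4.7 kg.
Tool frame: the origin (TCP) lies midway between the tips of the shut fingers; the grasp point (between the pads) lies 19 mm behind it; z points along the fingers, y is the direction in which the jaws open and shut (so a half turn about z gives the same grasp; the last joint's range is limited). The gripper opens to 87 mm and grips with 3 to 60 N. Pads are 19 mm wide; open, the fingers measure 117 mm over their backs; the gripper's body (75 mm by 190 mm) begins 51 mm behind the grasp point.
Start: joints at [67.557, 18.392, -4.016, 83.108, 1.295, 78.541, -3.26], TCP at [0.257, -0.597, 0.223] pointing down, gripper open.
Joint ranges: [-163.93, 163.93], [-17.29, 119.83], [-79.2, 71.16], [3.27, 140.29], [-89.18, 269.18], [5.43, 117.66], [-154.24, 154.24]. Speed limits (degrees/s): [147.25, 147.25, 180, 180, 180, 180, 180].

### API

Orientations are given as [roll, pitch, yaw] about the fixed x, y, z axes, in that order (R = Rz(yaw) Ry(pitch) Rx(roll)).
In Python, from cell import env gives the robot as it stands.
- The arm moves only by the tool apply_moves, never from a script. Its argument "targets" is a list of rows, each a list of 2 entries, a list of its own where there are three numbers: the shift along the world's x, y, z in mm, then the turn, a rotation vector about the world's x, y, z in rad. A call has 1 to 8 rows; each row is the pose to reach, as a shift and turn from the pose commanded when the call began; what a row does not reach only later rows make up. A row lasts 1/10 s, in which the tool goes at most 50 mm and 8.59 degrees, less where a joint would pass 70% of its speed; a pose out of reach is approached as far as the arm can. A call with a gripper value outside its range is refused whole. "hand" is the finger opening in mm, from 0 to 87, set as the call begins (left out, the last holds). The fingers move at their own pace and stop on an object; "squeeze" is the grip in N (left out, the last holds). Time passes only in rows, so rows that repeat a pose let the fingers close. It gives the time, the measured TCP pose, the force and the opening at its end, in the units of the state.
- env.get_obs(): the state, without advancing time (a new reading comes with each control period).
- env.read_camera(name): name is "side" or "top"; returns a dict with "image" (384x512x3 uint8, red, green, blue), "camera_matrix" (3x3 intrinsics, pixels), "camera_from_world" (4x4, takes a point from world to camera coordinates). Camera axes: x right, y down, z forward; pixel columns grow to the right and rows downward; lengths in m; the calibration is good to about 2 mm. A picture is of the moment at which its call begins. There is no depth.
- env.sign_off(): hands the job in, once; it reports no verdict.
Trained networks look in a picture, given as the dict that the camera call returned (one of the last four; its "shot" number tells which), for a name from the list of things; names that differ only in an ending like _2 or _b are one class to them, and where a whole thing is asked for, a point or a joint stands for the part that bears it (a point fixed in the world has none). Each returns a list of dicts, best first, with "conf" (0 to 1); they miss things now and then, are a little off and sometimes report something else, mostly with a low value. They report only what shows in the picture. A call takes as long as a camera call. They do not tell look-alikes from the thing itself.
- env.regions_of(picture, target): "region" (384x512 bool, what is visible of it) and "rect" ([left, top, right, bottom] in pixels, round what is visible of it).
The state is a dict: "time_s": time; "qpos": joint angles; "joint_velocities": joint speeds; "effort": joint torques, N m; "tool_pos": TCP position; "tool_rot": TCP orientation; "force": force on the tool from outside, world axes, zero at the start; "wrist_torque": the same for the moment, N m; "grip_width": finger opening in m.
Only numpy, scipy, OpenCV 4.12 (cv2) and the standard library are available. Lean on these libraries where they do the work, as an engineer would, in place of code of your own. Each camera call takes 0.05 s, during which the arm holds its last target. There are 200 camera calls.

### The job

With one fingertip press down the green push bar of the lane in which the red-capped sample vial lies, so that the vial pops out of its trough, and let the other fingertip stop it on the sloping runway before it rolls off the open end. Only touch the vial, never pinch or lift it, and leave the black-capped vial, its push bar and the things around alone. The program finishes while holding: the red-capped vial lies still on the runway, clear of its trough, stopped by the fingertip.

Things in the scene. Friction and masses are not known exactly. Their poses are not given: they have to be found in the camera images.
- dispenser: Grey two-lane vial dispenser fixed to the table, 143 mm along x, 160 mm along y. Origin on the table, midway between the lanes, 12 mm downhill of the push bars' centres. z up; +x is DOWNHILL, the way a vial rolls. Lane a is centred at y = +39 mm, lane b at -39 mm, each 74 mm wide inside; walls 4 mm thick stand 9 mm above the runway. Grey rear housing: x -28 to +4 mm, top z = 40 mm, bars stand out of it.
- edge_a (a point): Front edge of lane a's trough, where its grey runway begins (dispenser x = 28 mm, y = +39, z = 40). The trough (x 4 to 28 mm, 6 mm deep) holds the vial across the lane; a black lifter is in its floor. Once the bar is pressed 5 to 8 mm the lifter raises the vial over this edge and it rolls off at once, too fast to follow: the other finger must already stand over the runway.
- edge_b (a point): The same for lane b (y = -39 mm).
- end_a (a point): Open lower end of lane a's runway (dispenser x = 115 mm, y = +39, z = 32): nothing stops a vial here. From the trough's edge the runway falls by 5 degrees. A fingertip level with the fully pressed bar is 5 to 8 mm above the runway 50 to 80 mm downhill of the bar, low enough to stop the vial.
- end_b (a point): The same for lane b (y = -39 mm).
- bar_a_top (a point): Centre of the top of lane a's green push bar, at x = -12 mm, y = +39 mm of the dispenser, 52 mm above the table when up, 44 mm when fully down. The bar is 22 mm along x, 50 mm along y.
- bar_b_top (a point): The same for lane b, at x = -12 mm, y = -39 mm of the dispenser.
- bar_a (a joint): Travel of lane a's push bar, m: 0 up, 0.008 fully down. It springs back; it takes about 1 N to start and, with the vial's weight, about 5 N to hold fully down. It lifts the lifter by 1.5 times its travel.
- bar_b (a joint): The same for lane b.
- vial_red_mid (a point): Middle of the red-capped glass sample vial: 27 mm in diameter, 70 mm long, about 80 g, lying on its side across lane a or lane b (which one varies). Its axis is the point's z axis (towards the cap) and lies along the dispenser's y. At the start the middle is 17 mm downhill of the dispenser's origin, 48 mm above the table. It rolls along the dispenser's +x.
- vial_black_mid (a point): Middle of the black-capped vial of the same size, lying in the other lane's trough. To be left there.
- vial_red: The red-capped vial; origin at the centre of its base, z along its axis towards the cap.
- vial_black: The black-capped vial; likewise.
- tin: Bystander: round white moisture tin, 64 mm in diameter, 30 mm high, loose on the table; origin at the centre of its underside.
- weight: Bystander: pale metal 100 g weight with knob, 28 mm in diameter, 38 mm high, loose; origin at the centre of its underside.
- timer: Bystander: grey countdown timer lying on its back, 40x62x17 mm, loose; origin at the centre of its underside.
- sieve_shaker: Fixed obstacle: tall sieve shaker, a stack of sieves over 0.5 m high on a base that covers about x 0.49 to 0.86 m, y -0.34 to -0.03 m of the table, to the right of the dispenser. Swing the arm round in front of it, drawn in, and not through it.
Things that resemble listed ones, but are neither listed nor needed, are in the scene too. What is shaped like the vial_black but pink or purple is not meant.

How it is judged (in metres and radians):
On the way, in this order (a step that is already met when the one before it is completed fails the run):
1. the push bar of the red-capped vial's lane is pressed while the vial still lies in its trough (x of vial_red_mid in the frame of dispenser below 0.024 m and ((y of vial_red_mid in the frame of dispenser above 0 m and value of joint bar_a above 0.0025 m) or (y of vial_red_mid in the frame of dispenser below 0 m and value of joint bar_b above 0.0025 m))).
2. the red-capped vial is stopped on the runway by a finger (x of vial_red_mid in the frame of dispenser between 0.031 and 0.112 m and linear speed of vial_red below 0.03 m/s and contact force between the fingers and vial_red above 0.01 N), for 0.2 s.
At the end, for the whole second after the job is handed in: The red-capped vial's middle is 31 to 112 mm downhill of the dispenser's origin, so on the runway past the trough's front edge, lying on it (middle 42 to 62 mm above the table), slower than 30 mm/s and touched by a finger; the black-capped vial lies in its trough within 8 mm of where it was (all of step 2 and z of vial_red_mid in the frame of dispenser between 0.042 and 0.062 m and x of vial_black_mid in the frame of dispenser below 0.024 m and distance of vial_black_mid from where it was at the start of the episode below 0.008 m); the arm keeps its last pose, push and grip.
It fails at once if the red-capped vial is lifted (its middle more than 80 mm above the table) (z of vial_red_mid in the frame of dispenser above 0.08 m).
It fails at once if the red-capped vial rolls off the runway (x of vial_red_mid in the frame of dispenser above 0.118 m).
It fails at once if the red-capped vial is pinched or pressed with more than 12 N (contact force between the fingers and vial_red above 12 N).
It fails at once if the black-capped vial is moved by more than 8 mm, or its push bar pressed by more than 3 mm (distance of vial_black_mid from where it was at the start of the episode above 0.008 m or (y of vial_black_mid in the frame of dispenser above 0 m and value of joint bar_a above 0.003 m) or (y of vial_black_mid in the frame of dispenser below 0 m and value of joint bar_b above 0.003 m)).
It fails at once if the tin, the weight or the timer is moved by more than 15 mm (distance of any of tin, weight, timer from where it was at the start of the episode above 0.015 m).
It also fails if it takes over 35 s, if anything falls off the work surface, if the arm or the gripper's body presses on something with over 40 N, if the wrist force passes 120 N, or if a joint passes its speed limit or range.

## Working session

There is one attempt and no reset: what is moved stays moved. The work goes in short steps, Python scripts to look and compute and a tool call to move; the robot and the scene stay as the last step left them, time stands still between calls to the robot, and variables do not carry over. Pictures are saved under pics/ and viewed, about 8 in all and at most 12, crops included, and the job is handed in when it is done.

Besides the shell and the picture viewer there is one more tool, called after "Call:" as name(argument=value, ...), one argument or row to a line, values as JSON. apply_moves: Moves the arm, as the interface text tells. Its arguments: {"type":"object","properties":{"targets":{"type":"array","items":{"type":"array"}},"hand":{"type":"number"},"squeeze":{"type":"number"}},"required":["targets"]}

```bash
mkdir -p pics; cat > h.py <<'E'
from cell import env
import cv2,numpy as np
def cam(n,fn=None):
    p=env.read_camera(n)
    if fn: cv2.imwrite('pics/'+fn,cv2.cvtColor(p['image'],cv2.COLOR_RGB2BGR))
    return p
def at_z(p,u,v,z):
    T=p['camera_from_world'];K=p['camera_matrix'];R=T[:3,:3];c=-R.T@T[:3,3]
    d=R.T@np.linalg.inv(K)@np.array([u,v,1.]);return c+d*(z-c[2])/d[2]
def proj(p,X):
    T=p['camera_from_world'];q=p['camera_matrix']@(T[:3,:3]@np.array(X)+T[:3,3]);return q[:2]/q[2]
E
python3 - <<'E'
from h import *
o=env.get_obs();print({k:np.round(o[k],3).tolist() for k in('time_s','tool_pos','tool_rot','force','grip_width')})
ims=[]
for n in('top','side'):
    p=cam(n);ims.append(p['image'])
    for t in('dispenser','vial_red','vial_black','bar_a','tin','weight','timer'):
        for r in env.regions_of(p,t)[:4]:
            ys,xs=np.nonzero(r['region']);print(n,t,round(r['conf'],2),r['rect'],xs.mean().round(1),ys.mean().round(1),np.round(at_z(p,xs.mean(),ys.mean(),.045),3))
    T=p['camera_from_world'];print('cam',-T[:3,:3].T@T[:3,3])
for i,n in enumerate('ts'): cv2.imwrite(f'pics/{n}1.png',cv2.cvtColor(ims[i],cv2.COLOR_RGB2BGR))
E
```

```text
{'time_s': 0.0, 'tool_pos': [0.256, -0.597, 0.221], 'tool_rot': [-179.89, 0.005, 23.25], 'force': [-0.374, -0.239, 0.037], 'grip_width': 0.087}
top dispenser 0.58 [236.7, 144.0, 317.4, 232.6] 272.8 186.4 [0.62  0.117 0.045]
top vial_red 0.68 [272.0, 190.6, 289.5, 220.7] 281.4 201.6 [0.585 0.1   0.045]
top vial_black 0.7 [190.1, 261.0, 219.3, 271.4] 206.5 263.7 [0.455 0.267 0.045]
top vial_black 0.65 [280.4, 155.2, 306.0, 191.5] 292.2 170.1 [0.656 0.072 0.045]
top vial_black 0.64 [197.7, 136.7, 210.4, 170.1] 202.7 150.4 [0.709 0.272 0.045]
top bar_a 0.48 [299.3, 165.0, 311.8, 188.2] 304.1 175.8 [0.642 0.046 0.045]
top tin 0.79 [133.6, 207.0, 162.1, 239.0] 147.5 220.5 [0.553 0.395 0.045]
top timer 0.7 [356.5, 253.0, 387.2, 272.9] 371.2 261.1 [ 0.448 -0.088  0.045]
top timer 0.66 [235.3, 145.8, 315.5, 226.1] 272.5 187.0 [0.619 0.118 0.045]
cam [0.37975986 0.15165398 1.11803207]
side dispenser 0.92 [230.3, 175.4, 299.8, 233.1] 264.8 202.9 [0.58  0.116 0.045]
side vial_red 0.78 [263.2, 192.4, 277.5, 214.2] 270.5 201.6 [0.586 0.102 0.045]
side vial_black 0.64 [272.3, 175.3, 287.4, 196.0] 2
[... 314 characters left out ...]
213.5] 280.0 206.0 [0.568 0.077 0.045]
side bar_a 0.52 [284.7, 182.5, 297.1, 198.7] 290.5 190.5 [0.638 0.049 0.045]
side tin 0.62 [142.5, 201.9, 167.8, 224.3] 154.9 215.4 [0.518 0.387 0.045]
side weight 0.65 [243.7, 166.7, 253.9, 182.8] 249.7 173.7 [0.719 0.165 0.045]
side weight 0.41 [230.3, 174.6, 301.5, 228.3] 264.8 202.8 [0.58  0.116 0.045]
side weight 0.38 [143.7, 204.1, 166.5, 227.5] 155.4 215.6 [0.517 0.386 0.045]
side timer 0.67 [283.9, 185.1, 296.7, 192.8] 290.7 189.9 [0.642 0.049 0.045]
side timer 0.56 [338.6, 242.2, 365.0, 260.0] 352.8 250.7 [ 0.411 -0.085  0.045]
side timer 0.52 [276.2, 180.7, 289.4, 193.1] 281.4 185.8 [0.66  0.074 0.045]
cam [-0.23191594  0.08073021  0.64859832]
```

View pics/t1.png

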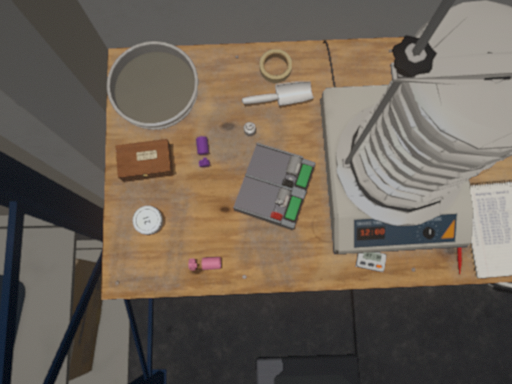

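View pics/s1.png

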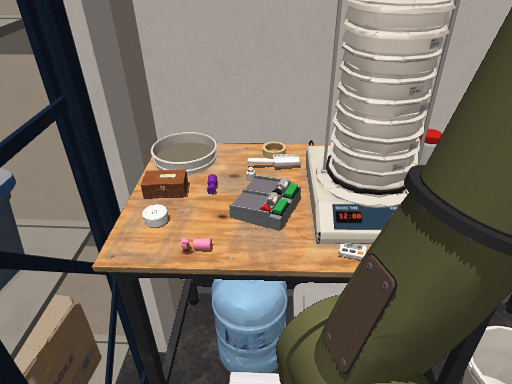

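```bash
python3 - <<'E'
from h import *
from scipy.optimize import least_squares
obs=[];out=[]
for n in('top','side'):
    p=cam(n);im=p['image'];hsv=cv2.cvtColor(im,cv2.COLOR_RGB2HSV)
    g=cv2.inRange(hsv,(50,120,50),(80,255,255))
    k,l,s,c=cv2.connectedComponentsWithStats(g)
    b=[i for i in range(1,k) if s[i,4]>30 and 220<c[i][0]<330 and 130<c[i][1]<240];
    for i in b:
        w=at_z(p,*c[i],.052);print(n,'bar',c[i].round(1),s[i].tolist(),w.round(4))
    obs.append((p,[c[i] for i in b]))
    out.append(cv2.resize(im[135:240,220:325],(600,600) if 0 else (400,400),interpolation=cv2.INTER_CUBIC))
cv2.imwrite('pics/c2.png',cv2.cvtColor(np.hstack(out),cv2.COLOR_RGB2BGR))
E
```

```text
top bar [303.7 175.5] [297, 165, 15, 22, 191] [0.6413 0.0479 0.052 ]
top bar [292.8 207.9] [286, 197, 15, 23, 205] [0.5691 0.0757 0.052 ]
side bar [290.2 190.2] [284, 184, 13, 14, 120] [0.6296 0.0502 0.052 ]
side bar [279.7 206.1] [273, 199, 14, 15, 140] [0.5582 0.0776 0.052 ]
```

View pics/c2.png

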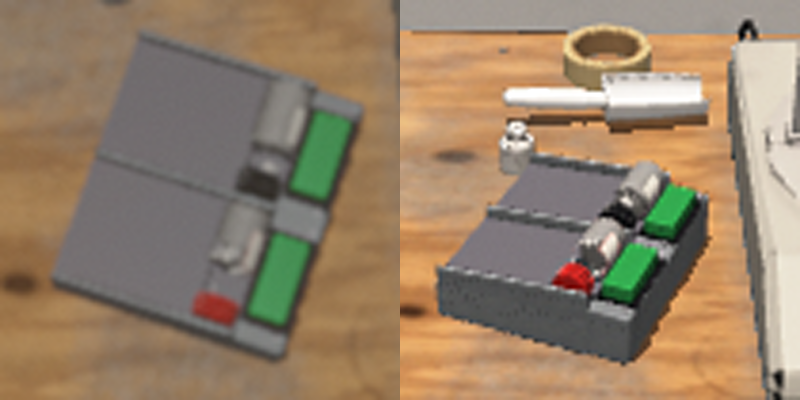

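```bash
cat > fit.py <<'E'
from h import *
from scipy.optimize import least_squares
P={n:env.read_camera(n) for n in('top','side')}
def W(q,X): 
    c,s=np.cos(q[2]),np.sin(q[2]);return np.array([q[0]+c*X[0]-s*X[1],q[1]+s*X[0]+c*X[1],X[2]])
def hullc(p,q,y):
    pts=np.array([proj(p,W(q,(-.012+i*.011,y+j*.025,z))) for i in(-1,1) for j in(-1,1) for z in(.041,.052)],np.float32)
    m=cv2.moments(cv2.convexHull(pts));return np.array([m['m10']/m['m00'],m['m01']/m['m00']])
bars={'top':[(292.8,207.9),(303.7,175.5)],'side':[(279.7,206.1),(290.2,190.2)]}
sc=105/400
cor={'top':[((.115,-.08,.041),(140,35)),((-.028,-.08,.04),(360,105)),((-.028,.08,.04),(280,355)),((.115,.08,.041),(55,283))],
 'side':[((.115,.08,.041),(38,267)),((-.028,.08,.04),(634,0) if 0 else (232,318)),((-.028,-.08,.04),(308,200))]}
def res(q,sp=0):
    r=[]
    for n,p in P.items():
        for c,y in zip(bars[n],(.039,-.039)): r+=list(2*(hullc(p,q,y)-c))
        for X,(a,b) in cor[n]: r+=list(proj(p,W(q,X))-(220+a*sc,135+b*sc))
    return np.array(r)
s=least_squares(res,[.58,.1,np.radians(110)],loss='soft_l1')
q=s.x;print('pose',q[:2].round(4),np.degrees(q[2]).round(2));print(res(q).round(1).reshape(-1,2).tolist())
print('bar_a',W(q,(-.012,.039,.052)).round(4),'vial',W(q,(.017,.039,.048)).round(4),'bar_b',W(q,(-.012,-.039,.052)).round(4))
np.save('q.npy',q)
E
python3 fit.py
```

```text
pose [0.6025 0.098 ] 109.63
[[1.6, 0.2], [-46.8, 1.0], [-36.0, 36.1], [-34.6, -4.8], [13.7, -5.2], [12.2, 37.6], [3.4, -1.6], [-36.6, -2.8], [7.0, 21.2], [11.9, -2.9], [-28.2, -5.8]]
bar_a [0.5698 0.0736 0.052 ] vial [0.5601 0.1009 0.048 ] bar_b [0.6433 0.0998 0.052 ]
```

```bash
sed -i 's/np.radians(110)/np.radians(69)/' fit.py; python3 fit.py
```

```text
pose [0.6088 0.0733] 68.99
[[-0.6, 1.8], [-0.5, 1.5], [-1.0, -1.6], [1.0, -0.1], [-0.1, 0.9], [-2.4, -1.3], [1.0, -0.8], [1.2, -1.1], [-1.2, -0.7], [-0.7, -0.1], [0.5, -2.5]]
bar_a [0.5681 0.0761 0.052 ] vial [0.5785 0.1032 0.048 ] bar_b [0.6409 0.0481 0.052 ]
```

Both views show the red cap in the near lane (top view: cap about (277,216), bar about (293,208)). Downhill runs left and slightly up, yaw about 69°, so this is lane a. The black-capped vial is at (292,170) in lane b. The loose pink (206,264) and purple (203,150) bottles are look-alikes. I'll draw in and swing round in front of the shaker while turning the tool to yaw 159°.

Call:
apply_moves(
  targets=[
    [[-17,39,8],[0,0,0.147]],
    [[-33,77,16],[0,0,0.294]],
    [[-50,116,24],[0,0,0.441]],
    [[-66,154,32],[0,0,0.588]],
    [[-83,193,40],[0,0,0.735]],
    [[-42,213,40],[0,0,0.882]],
    [[-3,238,40],[0,0,1.029]],
    [[33,266,40],[0,0,1.176]],
  ],
  hand=74,
)

```text
time_s: 1.9
tool_pos: [0.2907, -0.3304, 0.2632]
tool_rot: [179.9, 0.1, 90.9]
force: [0.6, -0.4, 0.0]
grip_width: 0.0737
```

Call:
apply_moves(
  targets=[
    [[30,33,0],[0,0,0.148]],
    [[58,68,0],[0,0,0.296]],
    [[83,106,0],[0,0,0.444]],
    [[103,147,0],[0,0,0.592]],
    [[120,190,0],[0,0,0.74]],
    [[133,234,0],[0,0,0.888]],
    [[142,280,0],[0,0,1.036]],
    [[148,326,0],[0,0,1.188]],
  ],
)

```text
time_s: 2.7
tool_pos: [0.4379, -0.0032, 0.2629]
tool_rot: [180.0, 0.1, 158.9]
force: [0.9, 0.2, -0.1]
grip_width: 0.0738
```

Call:
apply_moves(
  targets=[
    [[0,48,0],[0,0,0]],
    [[0,96,0],[0,0,0]],
    [[30,121,-10],[0,0,0]],
    [[75,121,-30],[0,0,0]],
    [[115,121,-60],[0,0,0]],
    [[140,121,-100],[0,0,0]],
    [[146,121,-143],[0,0,0]],
    [[146,121,-143],[0,0,0]],
  ],
)

```text
time_s: 3.5
tool_pos: [0.5802, 0.1143, 0.1131]
tool_rot: [-179.8, -0.6, 158.6]
force: [-1.0, -0.3, -0.3]
grip_width: 0.0739
```

```bash
python3 - <<'E'
from h import *
q=np.load('q.npy');c,s=np.cos(q[2]),np.sin(q[2])
def W(X):return np.array([q[0]+c*X[0]-s*X[1],q[1]+s*X[0]+c*X[1],X[2]])
o=env.get_obs();t=np.array(o['tool_pos']);print(t.round(4),np.round(o['tool_rot'],2),np.round(o['force'],2))
d=t-[q[0],q[1],0];print('in disp',(c*d[0]+s*d[1]).round(4),(-s*d[0]+c*d[1]).round(4))
out=[]
for n,(u,v) in(('top',(210,110)),('side',(200,110))):
    p=cam(n);k=4;im=cv2.resize(p['image'][v:v+140,u:u+100],None,fx=k,fy=k,interpolation=cv2.INTER_CUBIC)
    for L,col in(([(-.023,.014,.052),(-.001,.014,.052),(-.001,.064,.052),(-.023,.064,.052)],(255,255,0)),([(-.028,-.08,.04),(-.028,.08,.04),(.115,.08,.041),(.115,-.08,.041)],(0,255,255))):
        cv2.polylines(im,[np.array([((proj(p,W(X))-(u,v)+.5)*k) for X in L]).round().astype(np.int32)],True,col,1)
    for yy in(-.037,.037):
        f=t+[c*yy,s*yy,0];cv2.circle(im,tuple(int(a) for a in (proj(p,f)-(u,v)+.5)*k),3,(255,0,255),-1)
    out.append(im)
cv2.imwrite('pics/c3.png',cv2.cvtColor(np.hstack(out),cv2.COLOR_RGB2BGR))
E
```

```text
[0.5802 0.1143 0.1131] [-179.76   -0.61  158.55] [-0.99 -0.31 -0.26]
in disp 0.028 0.0414
```

View pics/c3.png

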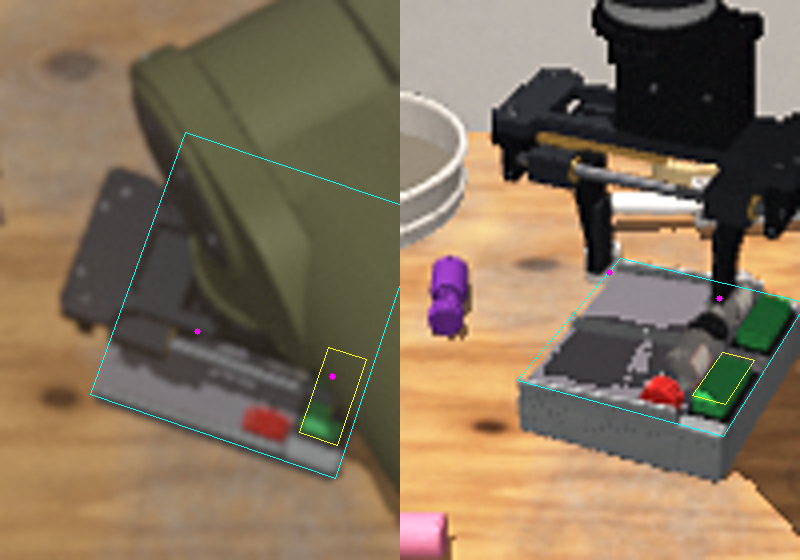

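Call:
apply_moves(
  targets=[
    [[0,0,0],[0,0,0]],
    [[0,0,0],[0,0,0]],
    [[0,0,0],[0,0,0]],
  ],
)

```text
time_s: 3.9
tool_pos: [0.5845, 0.1159, 0.1218]
tool_rot: [180.0, 0.2, 158.6]
force: [0.1, 0.1, -0.5]
grip_width: 0.0741
```

Call:
apply_moves(
  targets=[
    [[0,0,-20],[0,0,0]],
    [[0,0,-40],[0,0,0]],
    [[0,0,-50],[0,0,0]],
    [[0,0,-58],[0,0,0]],
    [[0,0,-62],[0,0,0]],
    [[0,0,-62],[0,0,0]],
    [[0,0,-62],[0,0,0]],
  ],
)

```text
time_s: 4.6
tool_pos: [0.5841, 0.116, 0.0583]
tool_rot: [180.0, 0.1, 158.6]
force: [-0.1, -0.5, 0.1]
grip_width: 0.0741
```

```bash
python3 - <<'E'
from h import *
o=env.get_obs();print(np.round(o['tool_pos'],4),np.round(o['tool_rot'],2),np.round(o['force'],2))
p=cam('side');cv2.imwrite('pics/c4.png',cv2.cvtColor(cv2.resize(p['image'][150:245,210:320],None,fx=6,fy=6,interpolation=cv2.INTER_CUBIC),cv2.COLOR_RGB2BGR))
E
```

```text
[0.5841 0.116  0.0583] [1.7996e+02 5.0000e-02 1.5859e+02] [-0.05 -0.5   0.12]
```

View pics/c4.png

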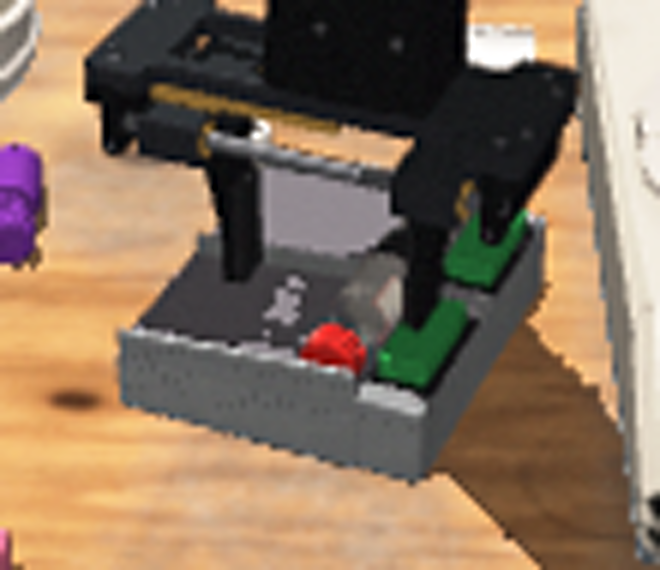

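Tip at about (420,328) in the crop stands over the centre of lane a's bar. The other finger, at (240,275), stands over the runway with the vial between them. Pressing now.

Call:
apply_moves(
  targets=[
    [[0,0,-5],[0,0,0]],
    [[0,0,-8],[0,0,0]],
    [[0,0,-11],[0,0,0]],
    [[0,0,-13],[0,0,0]],
    [[0,0,-15],[0,0,0]],
    [[0,0,-15],[0,0,0]],
    [[0,0,-15],[0,0,0]],
    [[0,0,-15],[0,0,0]],
  ],
)

```text
time_s: 5.45
tool_pos: [0.5842, 0.1159, 0.0442]
tool_rot: [-180.0, 0.1, 158.6]
force: [-1.9, 0.2, 11.8]
grip_width: 0.0738
```

```bash
python3 - <<'E'
from h import *
o=env.get_obs();print(np.round(o['tool_pos'],4),np.round(o['tool_rot'],2),np.round(o['force'],2))
p=cam('side');cv2.imwrite('pics/c5.png',cv2.cvtColor(cv2.resize(p['image'][150:245,210:320],None,fx=6,fy=6,interpolation=cv2.INTER_CUBIC),cv2.COLOR_RGB2BGR))
E
```

```text
[0.5842 0.1159 0.0442] [-1.7999e+02  9.0000e-02  1.5858e+02] [-1.89  0.15 11.79]
```

View pics/c5.png

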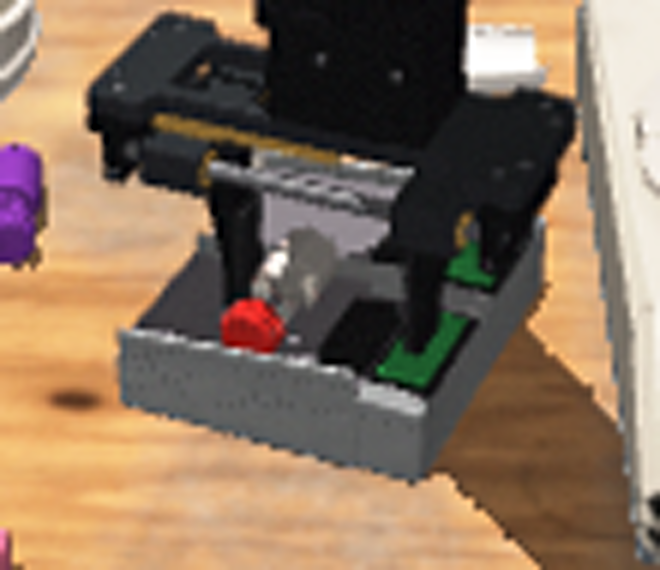

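The vial has popped out and lies against the downhill finger, cap at about (252,325). The bar is fully down at 11.8 N. I'll hold and check that it lies still.

Call:
apply_moves(
  targets=[
    [[0,0,0],[0,0,0]],
    [[0,0,0],[0,0,0]],
    [[0,0,0],[0,0,0]],
    [[0,0,0],[0,0,0]],
    [[0,0,0],[0,0,0]],
    [[0,0,0],[0,0,0]],
  ],
)

```text
time_s: 6.1
tool_pos: [0.5842, 0.1159, 0.0442]
tool_rot: [-180.0, 0.1, 158.6]
force: [-0.5, 0.2, 11.3]
grip_width: 0.0739
```

```bash
python3 - <<'E'
from h import *
q=np.load('q.npy');c,s=np.cos(q[2]),np.sin(q[2])
for i in range(4):
    p=cam('side','s6_%d.png'%i);h=cv2.cvtColor(p['image'],cv2.COLOR_RGB2HSV)
    m=(cv2.inRange(h,(0,150,80),(8,255,255))|cv2.inRange(h,(172,150,80),(180,255,255)))[180:220,230:290];ys,xs=np.nonzero(m)
    w=at_z(p,xs.mean()+230,ys.mean()+180,.05);d=w-[q[0],q[1],0]
    print(len(xs),xs.mean().round(2)+230,ys.mean().round(2)+180,'cap disp xy',(c*d[0]+s*d[1]).round(4),(-s*d[0]+c*d[1]).round(4))
for r in env.regions_of(p,'vial_red')[:2]:
    ys,xs=np.nonzero(r['region']);d=at_z(p,xs.mean(),ys.mean(),.05)-[q[0],q[1],0];print(r['conf'],r['rect'],'disp',c*d[0]+s*d[1],-s*d[0]+c*d[1])
for r in env.regions_of(p,'vial_black')[:3]: print('black',r['conf'],r['rect'])
o=env.get_obs();print(o['time_s'],np.round(o['tool_pos'],4),np.round(o['force'],2))
cv2.imwrite('pics/c6.png',cv2.cvtColor(cv2.resize(p['image'][150:245,210:320],None,fx=6,fy=6,interpolation=cv2.INTER_CUBIC),cv2.COLOR_RGB2BGR))
E
```

```text
75 251.52 203.97 cap disp xy 0.0563 0.066
76 251.57999999999998 204.01 cap disp xy 0.0561 0.0661
75 251.52 203.97 cap disp xy 0.0563 0.066
75 251.52 203.97 cap disp xy 0.0563 0.066
0.73 [247.6, 189.1, 262.6, 207.2] disp 0.055834910007542114 0.035340566409586646
black 0.83 [181.5, 237.8, 215.1, 250.9]
black 0.5 [206.7, 172.7, 216.1, 193.0]
6.4 [0.5843 0.1159 0.0443] [-0.64  0.6  12.55]
```

View pics/c6.png

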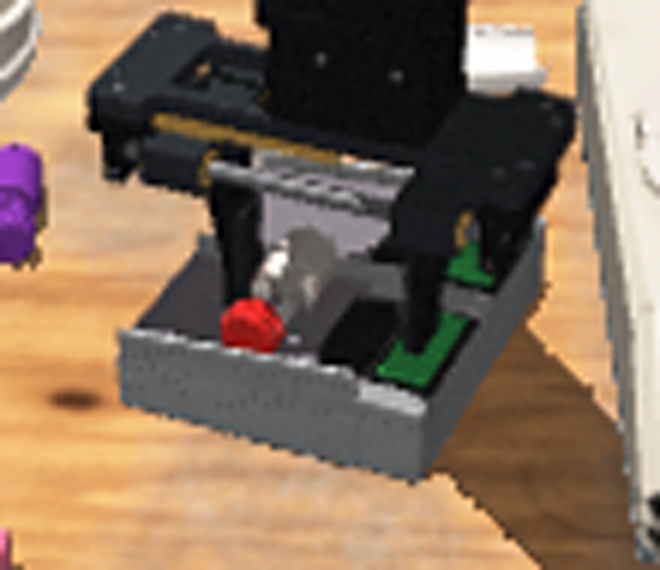

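The vial is still over four frames at dispenser x of about 56 mm, against an expected 55 mm for contact with the finger.

```bash
python3 -c "
from cell import env
print(env.sign_off())"
```

```text
the job is handed in; nothing more can be done
None
```

The red-capped vial was released and stopped on the runway, and I handed the job in at about 6.4 s with the arm still holding. `sign_off` gives no verdict.

**What I did:** I identified the red-capped vial in lane a from both cameras. I drew the arm in, swung it round in front of the sieve shaker and opened the gripper to 74 mm along the lane. I then pressed lane a's bar fully down with one finger while the other already stood over the runway.

**Last checks:**
- **Red vial:** its cap did not move over four frames (within 0.1 pixel). Its middle is about 56 mm downhill of the dispenser's origin, close to the 55 mm expected when resting against the finger.
- **Push bar:** the fingertips are at z = 44 mm, which is the bar's fully pressed height, with about 12 N upward on the wrist.

**Not confirmed:**
- **Black-capped vial:** the gripper hid it in the last picture, so the network found only the pink and purple look-alikes. I planned the path clear of its lane and saw no unexpected force in the readings between moves.
- **Finger contact:** I inferred it from the vial's position and stillness, because the sensed force cannot isolate the light push of the vial.
- **Tin, weight and timer:** I did not re-measure them after the move.

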